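# Lock the air cylinder's clevis pin with its R-clip

## Robot

A 6-joint arm with a two-finger parallel gripper is mounted at the origin on a cart in front of the work surface, level with it; the furniture and walls round the work are solid. World frame = base frame: x ahead of the robot, y to its left, z up, the work surface at z = 0. Lengths are in mm, angles in degrees, forces in N, time in s.
With the tool pointing down it reaches from about 350 to 850 mm from the base axis. Payload 8.1 kg.
Tool frame: the origin (TCP) lies between the finger pads; the fingertips stand 19 mm ahead of it and the grasp point (between the pads) is the TCP; z points along the fingers, y is the line along which they close (so a half turn about z gives the same grasp; the last joint's range is limited). The gripper opens to 85 mm and grips with 20 to 120 N. Pads are 22 mm wide; open, the fingers measure 114 mm over their backs; the gripper's body (76 mm by 85 mm) begins 54 mm behind the grasp point. The pads swing forward as they close: fully open they stand 13 mm farther back than shut.
Start: joints at [63.06, 7.471, 85.268, -0, 87.261, -4.893], TCP at [225.204, 556.137, 250.292] pointing down, gripper open.
Joint ranges: [-169.43, 169.43], [-51.17, 129.36], [1.28, 143.12], [-76.62, 256.62], [0, 156.53], [-152.29, 152.29]. Speed limits (degrees/s): [136.94, 136.94, 159.86, 180, 180, 180].

## Interface

Orientations are given as a 3x3 rotation matrix whose columns are the frame's x, y, z axes.
In Python, from bench import state, read_camera, job_done gives the robot as it stands.
- The arm moves only by the tool step_arm, never from a script. Its argument "increments" is a list that holds one entry, the list of rows, each a list of 7 numbers: the shift along the tool's x, y, z in mm, then the turn, a rotation vector about the tool's x, y, z in units of 6 degrees (1.0 is 6 degrees), then the opening, from -1 (shut) to 1 (fully open), so that 0 is half open. In form: [[[x, y, z, rx, ry, rz, jaw], ...]]. A call has 1 to 10 rows; each row shifts and turns the commanded pose from where the row before left it, along the tool's axes as they then stand; what a row does not reach is not made up. A row lasts 1/8 s, in which the tool goes at most 62.5 mm and 10.7 degrees, less where a joint would pass 70% of its speed; a pose out of reach is approached as far as the arm can. A call with a gripper value outside its range is refused whole. The fingers move at their own pace and stop on an object; "grip_force" is the grip in N (left out, the last holds). Time passes only in rows, so rows that do not move let the fingers close. It gives the time, the measured TCP pose, the force, the opening and the grip force at its end, in the units of the state.
- state(): the state, without advancing time (a new reading comes with each control period).
- read_camera(name): name is "scene" or "top" or "wrist"; returns a dict with "pixels" (400x640x3 uint8, red, green, blue), "depth" (400x640 float32, mm along the optical axis (not along the pixel's ray), 0 where there is no reading), "K" (3x3 intrinsics, pixels), "dist_coeffs" ([k1, k2, p1, p2, k3] as OpenCV has them; the pictures are not rectified), "R" (3x3) and "t" (3): a world point X has camera coordinates R X + t. Camera axes: x right, y down, z forward; pixel columns grow to the right and rows downward; lengths in mm; the calibration is good to about 2 mm. A picture is of the moment at which its call begins.
- job_done(): hands the job in; it is judged then, once.
The state is a dict: "t": time; "joint_pos": joint angles; "joint_vel": joint speeds; "tau": joint torques, N m; "eef_pos": TCP position; "ee_rot": TCP orientation; "contact_force": force on the tool from outside, world axes, zero at the start; "torque": the same for the moment, N m; "width": finger opening in mm; "grip_force": force on a finger pad.
Only numpy, scipy, OpenCV 4.12 (cv2) and the standard library are available. Lean on these libraries where they do the work, as an engineer would, in place of code of your own. Each camera call takes 0.05 s, during which the arm holds its last target. There are 200 camera calls.

## Task

The clevis pin of the air cylinder is in place but not locked. Take the large R-clip with the red grip from the stand and push it down over the pin until it is fully home: its straight leg right through the pin's cross-hole, its bent leg snapped round the side of the pin (either side will do). Let go of it and leave the small yellow clip in the stand.

Things in the scene. Friction and masses are not known exactly. Their poses are not given: they have to be found in the camera images.
- clip_grip (a point): centre of the red plastic grip of the large R-clip, standing legs down in the grey stand. Grip 36 mm along x, 24 mm along y (grasp across this), 44 mm tall (underside 22 mm below this point, on the stand's top 85 mm above the work surface); a wire loop rises 15 mm above it. z up, away from the legs; the bent leg is on the +x side. Lift 75 mm to clear the slot, 120 mm to pass over the small clip.
- clip_tip (a point): end of the large clip's straight leg, a 6 mm wire straight down from the middle of the grip: on its centre line, 62 mm below the grip's underside (84 mm below clip_grip); the rounded end is 3 mm lower
- clip_waist (a point): narrow waist of the large clip's bent leg (6 mm wire), 14 mm from the straight leg, 31 mm below the grip's underside. Above it the leg bows out to fit round the pin; below it flares out to 26 mm from the straight leg, ending 54 mm below the underside. All in the clip's x-z plane
- clip_leg (a joint): how far the large clip's bent leg is sprung open: 0 at rest, positive outwards, rad. It opens some 0.15 rad to pass the thick of the pin, which takes a downward push of about 3 to 6 N, and springs back by itself once the waist is below
- small_clip_grip (a point): smaller R-clip with a yellow grip 28 x 24 x 30 mm in the stand's other slot, 90 mm from the large one: centre of its grip. Its loop tops out 128 mm above the work surface. Too small for the pin; not to be used
- pin_hole (a point): mouth of the hole, level with the top of the fixed steel pin, 91 mm above the surface. Pin level along y, 32 mm thick; free end 28 mm to -y; grey lug 66 mm to +y, 99 mm high. Hole vertical (z up), 12 mm wide, countersunk to 19 mm across and 22 mm along the pin. Clip home: its x along this x, either way round, grip's underside on the pin's top (grip centre 20 to 24 mm above this); it stays there

How it is judged (in metres and radians):
On the way, in this order (a step that is already met when the one before it is completed fails the run):
1. the large clip is lifted out of the stand (height (world z) of clip_tip above 0.09 m), for 0.1 s.
2. the bent leg springs open over the pin while the straight leg is in the hole (value of joint clip_leg above 0.05 rad and horizontal distance between clip_tip and pin_hole below 0.012 m and z of clip_tip in the frame of pin_hole below -0.01 m).
At the end, for the whole second after the job is handed in: Large clip home and let go: straight leg's end point over 54 mm below the pin's top and within 15 mm of the hole's axis, waist over 23 mm below the pin's top, bent leg sprung back under 0.09 rad, clip within 20 degrees of upright and 40 degrees of square across the pin, either way round (z of clip_tip in the frame of pin_hole below -0.054 m and horizontal distance between clip_tip and pin_hole below 0.015 m and z of clip_waist in the frame of pin_hole below -0.023 m and angle between the x axis of clip_grip and the x axis of pin_hole, either way round below 0.7 rad and angle between clip_grip's own z axis and vertical below 0.35 rad and value of joint clip_leg below 0.09 rad); the robot touches nothing.
It fails at once if the small yellow clip is knocked or taken out of its place (moved more than 30 mm) (distance of small_clip_grip from where it was at the start of the episode above 0.03 m).
It also fails if it takes over 38 s, if anything falls off the work surface, if the arm or the gripper's body presses on something with over 40 N, if the wrist force passes 120 N, or if a joint passes its speed limit or range.

## Working session

There is one attempt and no reset: what is moved stays moved. The work goes in short steps, Python scripts to look and compute and a tool call to move; the robot and the scene stay as the last step left them, time stands still between calls to the robot, and variables do not carry over. Pictures are saved under pics/ and viewed, at most 10 in all, crops included, and the job is handed in when it is done.

Besides the shell and the picture viewer there is one more tool, called in YAML: its name, and indented under it one key for each argument. step_arm: Moves the arm, as the interface text tells. Its arguments: {"type":"object","properties":{"increments":{"type":"array","items":{"type":"array","items":{"type":"array","items":{"type":"number"}}}},"grip_force":{"type":"number"}},"required":["increments"]}

```bash
mkdir -p pics; cat > h.py <<'E'
import numpy as np, cv2
from bench import state, read_camera, job_done
def save(n,c): cv2.imwrite(n,cv2.cvtColor(c["pixels"],cv2.COLOR_RGB2BGR))
def pts(c,uv,d=None):
    "world points from pixels (N,2) and depth"
    uv=np.asarray(uv,float).reshape(-1,2)
    if d is None: d=c["depth"][uv[:,1].astype(int),uv[:,0].astype(int)]
    n=cv2.undistortPoints(uv.reshape(-1,1,2),np.array(c["K"]),np.array(c["dist_coeffs"])).reshape(-1,2)
    X=np.c_[n,np.ones(len(n))]*np.asarray(d).reshape(-1,1)
    return (X-np.array(c["t"]))@np.array(c["R"])
def plane(c,uv,z):
    a=pts(c,uv,np.ones(len(uv)));o=-np.array(c["R"]).T@np.array(c["t"]);r=a-o
    return o+r*((z-o[2])/r[:,2:])
E
python3 - <<'E'
from h import *
a=[]
for n in("top","scene","wrist"):
    c=read_camera(n);np.save(n,c,allow_pickle=True);a.append(c["pixels"])
    save(f"pics/{n}0.png",c)
    print(n,-np.array(c["R"]).T@c["t"])
s=state();print(s["ee_rot"],s["width"],s["t"])
E
```

```text
top [496.55314412 -86.75773726 965.10996365]
scene [ 124.559865   -663.27868021  636.45326224]
wrist [156.18416206 585.11606504 374.82548755]
[[-9.26850455e-01  3.75430188e-01 -6.38081970e-04]
 [ 3.75430708e-01  9.26849643e-01 -1.23366014e-03]
 [ 1.28252789e-04 -1.38297403e-03 -9.99999035e-01]] 85.70242409129703 0.15
```

View pics/top0.png

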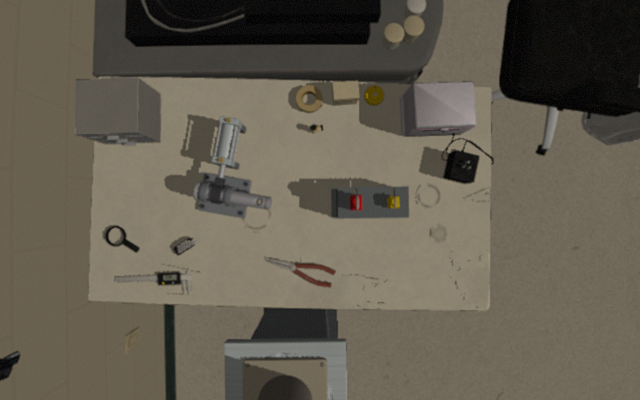

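View pics/scene0.png

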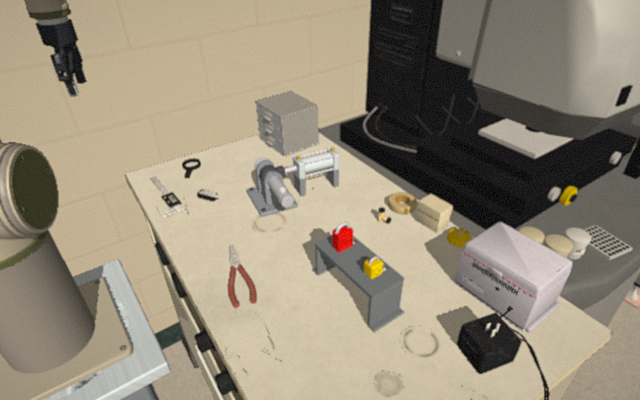

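The top view (up is +x, left is +y) shows the red grip at (356,202), the yellow at (394,202), and the pin running right from the lug with its free end near (268,202). The scene view shows the pin end at about (290,200). I'll measure next.

```bash
python3 - <<'E'
from h import *
out=[]
for n in("top","scene"):
    c=np.load(n+".npy",allow_pickle=True).item();p=c["pixels"].astype(int)
    r,g,b=p[...,0],p[...,1],p[...,2]
    for nm,m in(("red",(r>130)&(g<60)&(b<60)),("yel",(r>150)&(g>120)&(b<70))):
        k,l,st,ce=cv2.connectedComponentsWithStats(m.astype(np.uint8))
        for i in range(1,k):
            if st[i,4]>25:
                v,u=np.where(l==i);P=pts(c,np.c_[u,v]);P=P[(P[:,2]>20)&(P[:,2]<200)]
                if len(P)<5: continue
                tp=P[P[:,2]>np.percentile(P[:,2],90)-6]
                print(n,nm,st[i],ce[i].round(1),"min",P.min(0).round(),"max",P.max(0).round(),"top",tp.mean(0).round(1))
c=np.load("top.npy",allow_pickle=True).item()
# pin: depth points
u,v=np.meshgrid(np.arange(190,285),np.arange(170,225));uv=np.c_[u.ravel(),v.ravel()]
P=pts(c,uv)
for y in range(0,240,8):
    q=P[(P[:,1]>=y)&(P[:,1]<y+8)&(P[:,2]>68)]
    if len(q): print(y,len(q),q.min(0).round(),q.max(0).round(),q.mean(0).round(1))
a=cv2.resize(c["pixels"][170:230,185:285],None,fx=7,fy=7,interpolation=cv2.INTER_CUBIC)
cv2.imwrite("pics/pin.png",a[...,::-1])
E
```

```text
top red [359 196   3  14  41] [360.  202.3] min [ 494. -187.  125.] max [ 524. -182.  132.] top [ 509.1 -184.6  129.4]
scene red [333 227  20  25 371] [342.3 239. ] min [ 488. -193.   87.] max [ 524. -169.  129.] top [ 504.  -184.   124.8]
scene yel [562 186  15  20 151] [568.6 193.9] min [1121. -299.   20.] max [1150. -284.   29.] top [1133.7 -292.    25.5]
scene yel [365 260  18  19 242] [373.9 268.2] min [ 493. -281.   84.] max [ 542. -250.  115.] top [ 504.5 -272.3  111.2]
16 4 [517.  23.  69.] [523.  24.  88.] [519.5  23.7  75. ]
24 48 [496.  24.  71.] [525.  32.  93.] [511.  28.  86.]
32 43 [496.  33.  77.] [527.  40.  93.] [511.6  36.1  88. ]
40 45 [496.  40.  74.] [527.  48.  93.] [511.4  43.6  86.8]
48 32 [499.  48.  68.] [530.  56.  90.] [514.8  52.6  84. ]
56 48 [501.  57.  69.] [530.  64.  97.] [515.8  60.5  86.3]
64 43 [501.  64.  78.] [532.  72.  93.] [517.1  68.2  88.3]
72 45 [504.  72.  75.] [535.  80.  96.] [518.3  76.   88.6]
80 48 [504.  80.  78.] [535.  88.  94.] [520.   84.   88.7]
88 42 [506.  88.  77.] [538.  96.  95.] [521.7  92.   88.2]
96 46 [506.  96.  77.] [537. 104.  94.] [522.9  99.7  88.5]
104 49 [509. 104.  78.] [540. 112.  94.] [524.1 108.   88.2]
112 66 [511. 112.  71.] [550. 120. 101.] [530.9 116.3  89.4]
120 73 [504. 120.  73.] [550. 128. 101.] [524.5 123.7  93.5]
128 55 [504. 128.  75.] [591. 136. 100.] [538.3 133.   87.5]
136 136 [509. 136.  72.] [591. 144. 100.] [550.3 139.8  87.4]
144 103 [509. 144.  76.] [591. 152. 101.] [546.4 147.6  91.2]
152 73 [512. 152.  82.] [568. 160.  99.] [536.2 155.6  93.3]
160 40 [512. 160.  82.] [550. 168. 101.] [531.6 163.6  92.5]
168 68 [521. 168.  68.] [560. 176.  99.] [541.7 172.4  88.6]
176 76 [514. 176.  75.] [562. 184. 102.] [535.9 179.8  93.1]
184 41 [514. 184.  75.] [560. 192. 100.] [535.5 188.   91.2]
192 74 [522. 192.  70.] [563. 200. 100.] [542.7 196.2  89.5]
200 24 [522. 200.  84.] [560. 206.  98.] [534.8 202.4  92.7]
```

View pics/pin.png

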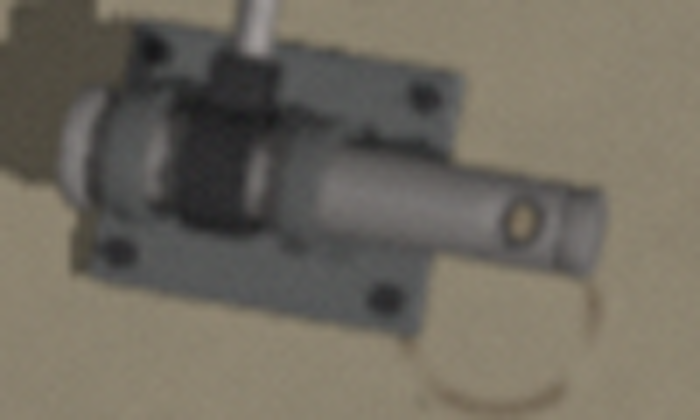

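The crop shows the cross-hole at crop (522,223), i.e. full image about (259,201). The pin is turned about -10°, and the clip stands square with the world.

```bash
python3 - <<'E'
from h import *
c=np.load("top.npy",allow_pickle=True).item()
print("hole",plane(c,[[259.1,201.4]],91))
print("pin end",plane(c,[[185+590/7,170+235/7]],85))
w=np.load("wrist.npy",allow_pickle=True).item();s=state()
print("axis in tool",np.array(s["ee_rot"]).T@np.array(w["R"])[2], w["K"][0][0])
E
```

```text
hole [[514.27795794  49.21693389  91.        ]]
pin end [[509.00719047  25.9829704   85.        ]]
axis in tool [-2.95362605e-01 -8.72519739e-04  9.55384828e-01] 276.5476448685947
```

step_arm:
  increments:
    - [[0,0,0,0,0,-1.25,1],[0,0,0,0,0,-1.25,1],[0,0,0,0,0,-1.17,1],[0,0,0,0,0,0,1],[-18,-46,0,0,0,0,1],[-18,-46,0,0,0,0,1],[-18,-46,0,0,0,0,1],[-18,-46,0,0,0,0,1],[-18,-46,0,0,0,0,1],[-18,-46,0,0,0,0,1]]

```text
t: 1.4
eef_pos: [333.4, 278.6, 250.3]
ee_rot: [[-1.0, 0.004, 0.0], [0.004, 1.0, 0.0], [-0.0, 0.0, -1.0]]
contact_force: [0.8, 0.7, 0.4]
width: 85.8
grip_force: 0.0
```

step_arm:
  increments:
    - [[-18,-46,0,0,0,0,1],[-18,-46,0,0,0,0,1],[-18,-46,0,0,0,0,1],[-18,-46,0,0,0,0,1],[-18,-46,0,0,0,0,1],[-18,-46,0,0,0,0,1],[-18,-46,0,0,0,0,1],[-18,-46,0,0,0,0,1],[-18,-46,0,0,0,0,1],[0,0,0,0,0,0,1]]

```text
t: 2.65
eef_pos: [495.1, -136.9, 249.7]
ee_rot: [[-1.0, 0.007, -0.001], [0.007, 1.0, -0.0], [0.001, -0.0, -1.0]]
contact_force: [0.1, 1.0, -0.1]
width: 85.4
grip_force: 0.0
```

step_arm:
  increments:
    - [[-11,-45,0,0,0,0,1],[0,0,0,0,0,0,1],[0,0,0,0,0,0,1]]

```text
t: 3.02
eef_pos: [505.6, -178.2, 250.1]
ee_rot: [[-1.0, 0.002, -0.0], [0.002, 1.0, 0.001], [0.0, 0.001, -1.0]]
contact_force: [0.1, 0.1, -0.5]
width: 85.8
grip_force: 0.0
```

```bash
python3 - <<'E'
from h import *
c=read_camera("wrist");np.save("w1",c,allow_pickle=True);save("pics/w1.png",c)
s=state();print(s["eef_pos"])
p=c["pixels"].astype(int);r,g,b=p[...,0],p[...,1],p[...,2]
for nm,m in(("red",(r>90)&(g<r*.35)&(b<r*.35)),("yel",(r>110)&(g>.6*r)&(b<.4*r))):
    k,l,st,ce=cv2.connectedComponentsWithStats(m.astype(np.uint8))
    for i in range(1,k):
        if st[i,4]>200:
            v,u=np.where(l==i);P=pts(c,np.c_[u,v]);P=P[(P[:,2]>60)&(P[:,2]<200)]
            T=P[abs(P[:,2]-(129 if nm=="red" else 115))<4]
            print(nm,st[i],P.min(0).round(),P.max(0).round(),len(T))
            if len(T)>10: print("top rect",cv2.minAreaRect(T[:,:2].astype(np.float32)),T.mean(0))
E
```

```text
[ 505.65934131 -177.92100031  250.23518747]
red [309 176  26  44 756] [ 492. -189.   93.] [ 526. -165.  133.] 596
top rect ((508.78509521484375, -176.6328887939453), (22.7923641204834, 33.92599105834961), 89.9658203125) [ 507.34347669 -176.48662077  130.28000274]
yel [220 181  27  31 541] [ 496. -277.   94.] [ 523. -254.  122.] 456
top rect ((509.30438232421875, -265.1168212890625), (26.745098114013672, 22.581317901611328), 1.438320517539978) [ 507.8081148  -263.9122549   116.39650468]
```

View pics/w1.png

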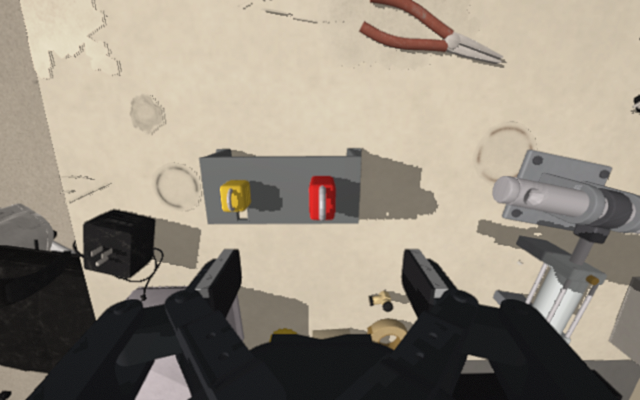

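The wrist view shows the red grip at (322,198), with its centre about (508,-177,107) at yaw ≈0. It agrees with the given sizes, and the yellow clip is 89 mm away as stated. I'll descend and grasp slightly above the grip centre.

step_arm:
  increments:
    - [[-2.5,1,30,0,0,0,0.4],[0,0,30,0,0,0,0.4],[0,0,30,0,0,0,0.4],[0,0,28,0,0,0,0.4],[0,0,20,0,0,0,0.4],[0,0,0,0,0,0,0.4],[0,0,0,0,0,0,0.4]]

```text
t: 3.95
eef_pos: [508.9, -177.6, 113.5]
ee_rot: [[-1.0, -0.0, 0.001], [-0.0, 1.0, -0.0], [-0.001, -0.0, -1.0]]
contact_force: [-0.2, -0.9, 0.5]
width: 59.8
grip_force: 0.0
```

step_arm:
  increments:
    - [[0,0,0,0,0,0,-1],[0,0,0,0,0,0,-1],[0,0,0,0,0,0,-1],[0,0,0,0,0,0,-1],[0,0,0,0,0,0,-1],[0,0,0,0,0,0,-1],[0,0,0,0,0,0,-1],[0,0,0,0,0,0,-1]]
  grip_force: 60

```text
t: 4.95
eef_pos: [509.1, -178.3, 113.5]
ee_rot: [[-1.0, 0.001, 0.002], [0.001, 1.0, -0.001], [-0.002, -0.001, -1.0]]
contact_force: [-0.5, 0.6, 6.7]
width: 23.3
grip_force: 59.3
```

step_arm:
  increments:
    - [[0,0,-15,0,0,0,-1],[0,0,-25,0,0,0,-1],[0,0,-30,0,0,0,-1],[0,0,-30,0,0,0,-1],[0,0,-30,0,0,0,-1],[0,40,0,0,0,0.8,-1],[0,50,0,0,0,0.8,-1],[0,40,0,0,0,0,-1],[0,0,0,0,0,0,-1],[0,0,0,0,0,0,-1]]

```text
t: 6.2
eef_pos: [519.2, -49.1, 242.7]
ee_rot: [[-0.986, 0.167, 0.0], [0.167, 0.986, -0.001], [-0.0, -0.001, -1.0]]
contact_force: [0.1, -0.2, -0.6]
width: 23.7
grip_force: 59.0
```

```bash
python3 - <<'E'
from h import *
c=read_camera("wrist");np.save("w2",c,allow_pickle=True);save("pics/w2.png",c)
s=state();print(s["t"],s["eef_pos"],s["ee_rot"],s["width"],s["contact_force"])
E
```

```text
6.25 [519.15838523 -49.49414536 242.57286776] [[-9.85852073e-01  1.67617690e-01 -2.35125491e-05]
 [ 1.67617683e-01  9.85851962e-01 -4.70011331e-04]
 [-5.56023210e-05 -4.67302763e-04 -9.99999889e-01]] 23.08860108797299 [ 0.22651639  0.04939332 -0.98656601]
```

View pics/w2.png

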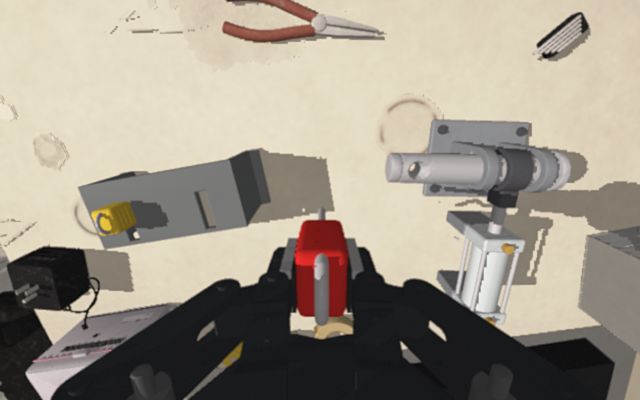

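The clip is held upright, with its straight leg tip showing at (322,213). The empty slot is visible, the pin is parallel to tool y, and the hole is near (415,170). I'll pin down the hole and the tip.

```bash
python3 - <<'E'
from h import *
c=np.load("w2.npy",allow_pickle=True).item()
a=cv2.resize(c["pixels"][145:195,380:440],None,fx=7,fy=7,interpolation=cv2.INTER_NEAREST)
b=cv2.resize(c["pixels"][195:245,295:345],None,fx=7,fy=7,interpolation=cv2.INTER_NEAREST)
cv2.imwrite("pics/w2z.png",np.hstack([a,b])[...,::-1])
print(plane(c,[[415,169],[414,169],[415,170]],91).round(1))
g=np.array([[u,v] for u in range(384,480,1) for v in range(140,200)])
P=pts(c,g);P=P[(P[:,2]>70)&(P[:,2]<97)]
R=np.array(state()["ee_rot"]);Q=P@R
for t in range(-30,120,10):
    q=Q[abs(Q[:,1]-(Q[:,1].min()+t))<5]
    if len(q): print(t,len(q),q[:,0].min().round(1),q[:,0].max().round(1),(-q[:,2]).max().round(1))
e=Q[:,1].min();print("pin end tool-y",e)
v,u=np.mgrid[205:222,316:330];print("tip",pts(c,np.c_[u.ravel(),v.ravel()])[:,2].reshape(17,14).round().astype(int)[::2,::2])
E
```

```text
[[513.6  49.5  91. ]
 [513.5  48.5  91. ]
 [514.7  49.5  91. ]]
0 241 -514.9 -483.6 94.0
10 290 -514.6 -483.4 93.9
20 227 -513.0 -483.5 93.4
30 273 -515.6 -483.5 91.3
40 337 -514.7 -483.6 94.5
50 291 -514.7 -484.1 94.9
60 280 -514.5 -484.1 94.0
70 288 -514.3 -484.2 94.3
80 288 -514.0 -484.3 94.1
90 318 -523.6 -476.8 94.4
100 27 -523.7 -476.3 90.6
pin end tool-y 109.39488977310826
tip [[  3   0   0   1   2   1  -1]
 [  1   2   1   0   1   1   1]
 [  0   0 159 158 156   1   1]
 [  1 157 163 163 162   0   1]
 [  1 162 167 168 167   0   1]
 [  1 167 171 172 171   0   0]
 [  1 171 177 175 173   1   0]
 [  0 176 179 180 178   1   1]
 [223 223 222 223 223 223 223]]
```

View pics/w2z.png

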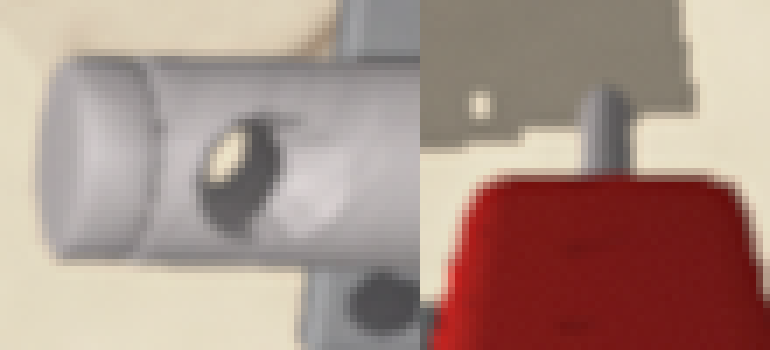

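```bash
python3 - <<'E'
from h import *
c=np.load("w2.npy",allow_pickle=True).item();s=state();R=np.array(s["ee_rot"]);T=np.array(s["eef_pos"])
v,u=np.mgrid[206:221,314:330];p=pts(c,np.c_[u.ravel(),v.ravel()]);p=p[(p[:,2]>150)&(p[:,2]<182)]
q=(p-T)@R
for lo in(-92,-85,-78,-71):
    k=q[(-q[:,2]>=lo)&(-q[:,2]<lo+7)];print(lo,len(k),k.min(0).round(1),k.max(0).round(1),k.mean(0).round(1))
pr=c["pixels"].astype(int);m=(pr[...,0]>90)&(pr[...,1]<.35*pr[...,0])
v,u=np.where(m[215:330,280:360]);p=pts(c,np.c_[u+280,v+215]);q=(p-T)@R;q=q[abs(q[:,2])<40]
print("grip",np.percentile(q,[1,99],axis=0).round(1))
t=q[q[:,2]<np.percentile(q[:,2],5)+4];print("top",np.percentile(t,[1,99],axis=0).round(1))
print("TCP tool coords",T@R)
E
```

```text
-92 11 [ 0.1 -1.2 85. ] [ 2.4  4.5 87.3] [ 1.4  1.8 86.3]
-85 22 [ 0.1 -1.1 78.1] [ 2.5  4.5 84.4] [ 1.7  1.7 81.2]
-78 26 [ 0.2 -1.1 71.1] [ 2.4  4.4 78. ] [ 1.5  1.5 74.3]
-71 24 [ 0.3 -1.  64.1] [ 2.4  4.3 70.7] [ 1.6  1.8 67.4]
grip [[-15.3 -10.  -18.6]
 [ 17.6  12.6  19.3]]
top [[-15.6  -9.8 -18.7]
 [ 17.2  12.6 -14.4]]
TCP tool coords [-520.12295174   38.11287415 -242.56178482]
```

step_arm:
  increments:
    - [[7,32,0,0,0,0,-1],[7,32,0,0,0,0,-1],[7.5,32,0,0,0,0,-1],[0,0,15,0,0,0,-1],[0,0,15,0,0,0,-1],[0,0,12,0,0,0,-1],[0,0,0,0,0,0,-1],[0,0,0,0,0,0,-1]]

```text
t: 7.25
eef_pos: [514.3, 49.0, 200.5]
ee_rot: [[-0.986, 0.168, 0.0], [0.168, 0.986, -0.0], [-0.0, -0.0, -1.0]]
contact_force: [-0.9, -0.3, -1.2]
width: 23.0
grip_force: 59.2
```

```bash
python3 - <<'E'
from h import *
c=read_camera("wrist");np.save("w3",c,allow_pickle=True)
d=read_camera("scene");np.save("s3",d,allow_pickle=True)
s=state();print(s["t"],s["eef_pos"],np.array(s["eef_pos"])@np.array(s["ee_rot"]),s["contact_force"])
a=cv2.resize(c["pixels"][130:280,240:400],(400,375),interpolation=cv2.INTER_CUBIC)
b=cv2.resize(d["pixels"][135:235,240:347],(400,375),interpolation=cv2.INTER_CUBIC)
cv2.imwrite("pics/3.png",np.hstack([a,b])[...,::-1])
E
```

```text
7.35 [514.59029322  49.28090799 201.0056335 ] [-499.27670671  134.86998318 -200.41931105] [-0.76116292 -0.22419537 -0.67182666]
```

View pics/3.png

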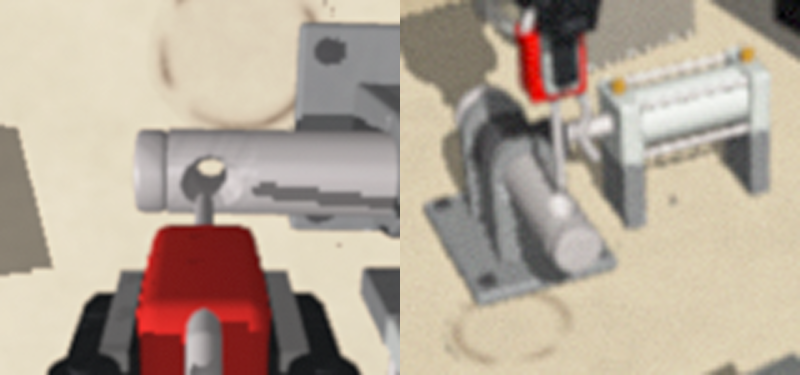

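Both views show the straight leg's end directly over the hole: wrist crop leg (205,195), hole (208,180). I'll lower it in.

step_arm:
  increments:
    - [[0,0,6,0,0,0,-1],[0,0,6,0,0,0,-1],[0,0,6,0,0,0,-1],[0,0,6,0,0,0,-1],[0,0,6,0,0,0,-1],[0,0,0,0,0,0,-1]]

```text
t: 8.1
eef_pos: [513.7, 49.5, 169.5]
ee_rot: [[-0.986, 0.167, -0.001], [0.167, 0.986, -0.0], [0.001, -0.0, -1.0]]
contact_force: [0.5, 1.0, -1.5]
width: 23.5
grip_force: 59.2
```

step_arm:
  increments:
    - [[0,0,5,0,0,0,-1],[0,0,5,0,0,0,-1],[0,0,5,0,0,0,-1],[0,0,4,0,0,0,-1],[0,0,4,0,0,0,-1],[0,0,4,0,0,0,-1],[0,0,0,0,0,0,-1]]

```text
t: 8.98
eef_pos: [514.1, 49.5, 143.0]
ee_rot: [[-0.986, 0.167, -0.0], [0.167, 0.986, -0.0], [0.0, -0.0, -1.0]]
contact_force: [1.5, 0.7, -1.6]
width: 23.5
grip_force: 59.2
```

step_arm:
  increments:
    - [[0,0,3,0,0,0,-1],[0,0,3,0,0,0,-1],[0,0,3,0,0,0,-1],[0,0,3,0,0,0,-1],[0,0,0,0,0,0,-1]]

```text
t: 9.6
eef_pos: [513.7, 49.5, 130.6]
ee_rot: [[-0.986, 0.167, -0.001], [0.167, 0.986, -0.0], [0.001, -0.0, -1.0]]
contact_force: [2.8, -0.2, -2.5]
width: 23.4
grip_force: 58.9
```

step_arm:
  increments:
    - [[0,0,3,0,0,0,-1],[0,0,3,0,0,0,-1],[0,0,3,0,0,0,-1],[0,0,2,0,0,0,-1],[0,0,0,0,0,0,-1]]

```text
t: 10.22
eef_pos: [513.9, 49.5, 120.0]
ee_rot: [[-0.986, 0.167, -0.001], [0.167, 0.986, 0.0], [0.001, -0.0, -1.0]]
contact_force: [0.4, 0.3, -0.3]
width: 23.4
grip_force: 59.0
```

step_arm:
  increments:
    - [[0,0,1,0,0,0,-1],[0,0,1,0,0,0,-1],[0,0,0,0,0,0,-1]]

```text
t: 10.6
eef_pos: [514.3, 49.5, 119.1]
ee_rot: [[-0.986, 0.167, 0.0], [0.167, 0.986, -0.0], [-0.0, 0.0, -1.0]]
contact_force: [-2.3, 0.7, 6.2]
width: 23.5
grip_force: 60.3
```

Grip underside has bottomed out: +6 N at z=119, as expected for home. I'll release with a moderate opening and retreat.

step_arm:
  increments:
    - [[0,0,0,0,0,0,0.2],[0,0,0,0,0,0,0.2],[0,0,0,0,0,0,0.2],[0,0,0,0,0,0,0.2],[0,0,-20,0,0,0,0.2],[0,0,-35,0,0,0,0.2],[0,0,-45,0,0,0,0.2],[0,-40,-10,0,0,0,0.2],[0,-40,0,0,0,0,0.2],[0,0,0,0,0,0,0.2]]

```text
t: 11.85
eef_pos: [500.5, -31.5, 228.6]
ee_rot: [[-0.985, 0.17, 0.0], [0.17, 0.985, -0.001], [-0.001, -0.001, -1.0]]
contact_force: [-0.5, 0.1, -0.4]
width: 51.3
grip_force: 0.0
```

```bash
python3 - <<'E'
from h import *
c=read_camera("wrist");d=read_camera("scene")
s=state();print(s["t"],s["eef_pos"],s["contact_force"],s["width"])
p=c["pixels"].astype(int);m=(p[...,0]>90)&(p[...,1]<.35*p[...,0])&(p[...,2]<.35*p[...,0])
k,l,st,ce=cv2.connectedComponentsWithStats(m.astype(np.uint8))
for i in range(1,k):
    if st[i,4]>200:
        v,u=np.where(l==i);P=pts(c,np.c_[u,v]);T=P[abs(P[:,2]-137)<6]
        print(st[i],np.percentile(P,[1,99],axis=0).round(1),len(T))
        if len(T)>9: print(cv2.minAreaRect(T[:,:2].astype(np.float32)))
a=cv2.resize(c["pixels"][100:250,330:490],(400,375),interpolation=cv2.INTER_CUBIC)
b=cv2.resize(d["pixels"][135:235,240:347],(400,375),interpolation=cv2.INTER_CUBIC)
cv2.imwrite("pics/4.png",np.hstack([a,b])[...,::-1])
E
```

```text
11.95 [500.68393661 -29.40501408 228.1791355 ] [ 0.07064712  0.00953011 -0.01516495] 51.079501941577604
[ 394  179   42   47 1244] [[496.1  36.6 100.4]
 [527.3  63.2 137.8]] 687
((513.341796875, 51.018470764160156), (22.958511352539062, 33.01936340332031), 79.59255981445312)
```

View pics/4.png

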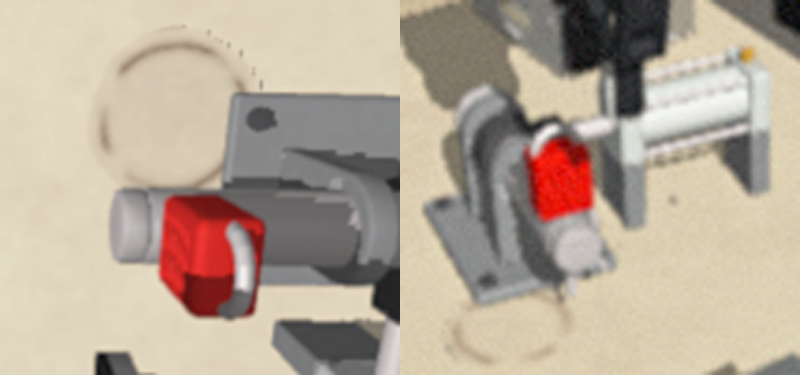

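The picture shows the grip sitting upright and flat on the pin at wrist crop (212,255). Its top reads about 137 mm against 135 expected, and the gripper is clear.

```bash
python3 -c "
from bench import job_done;print(job_done())"
```

```text
the job is handed in; nothing more can be done
None
```

The large R-clip is pushed home on the clevis pin and released, and the small yellow clip was left in the stand. The job is handed in at about 12 s. Contact force and a final look both indicated the clip was fully seated, but the hand-in returned no verdict.

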